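Clear the offcut and gather the blanks in a corner of the tray

TASK

A square-bar brass offcut has got in among the four round brass blanks in the metal tray: pick it out and drop it into the open wooden scrap box. Then take the tray by its wooden grip, raise that end and tilt the tray until all four blanks have slid together into one corner: the corner at the end away from the grip, on the side where the engraver's ball vise stands. Finish while still gripping the tray and holding it tilted like that with the blanks at rest (its low corner may rest on the bench), and leave the other things on the bench where they are.

Things in the scene. Friction and masses are not known exactly. Their poses are not given: they have to be found in the camera images.
- tray_grip (a point): centre of the tray's wooden grip: upright block 18 (x) x 60 (y) x 40 mm high, on the rim of the middle of the end wall facing the robot; this point starts 50 mm above the bench, block top 70. Not slick. Axes are the tray's: x from grip end to far end, y left, z up. Loose metal tray: 200 (x) x 160 x 30 mm high, walls and floor 5 mm; its middle is 97.5 mm along x from here. 0.22 to 0.37 kg
- tray_corner_left (a point): inner corner of the tray's floor top, end away from the grip, tray's left: 192.5 mm along x, +75 mm along y, 45 mm below the grip's centre (tray's axes, as here). Outer bottom corner: 5 mm further in x and y, 5 mm lower. The pan is slick: blanks start sliding at 14 to 17 degrees of slope; tilted straight towards a corner they also rub along a wall, and reach the corner from about 32 degrees
- tray_corner_right (a point): inner corner of the tray's floor top, end away from the grip, tray's right: 192.5 mm along x, -75 mm along y, 45 mm below the grip's centre (tray's axes). Outer bottom corner: 5 mm further out in x and y, 5 mm lower
- offcut_center (a point): centre of the loose brass square-bar offcut, 36 mm long (x) by 16 by 16 mm, about 0.06 to 0.09 kg, lying near the middle of the tray's floor at the start (underside 5 mm above the bench). x along its length.
- disc1_center (a point): one of four equal loose brass discs in the tray, 20 mm across and 6 mm thick, flat when it starts; this point is its centre. Its yaw means nothing.
- disc2_center (a point): one of four equal loose brass discs in the tray, 20 mm across and 6 mm thick, flat when it starts; this point is its centre. Its yaw means nothing.
- disc3_center (a point): one of four equal loose brass discs in the tray, 20 mm across and 6 mm thick, flat when it starts; this point is its centre. Its yaw means nothing.
- disc4_center (a point): one of four equal loose brass discs in the tray, 20 mm across and 6 mm thick, flat when it starts; this point is its centre. Its yaw means nothing.
- scrap_mouth (a point): centre of the mouth (level with the rim) of the open wooden scrap box, fixed on the bench left or right of the tray: 120 x 120 mm outside, 55 mm high, walls and floor 5 mm. Axes along its sides. The box's own origin is the centre of its underside
- vise_center (a point): middle of the engraver's ball vise: dark steel ball on a black ring 150 mm across, a wooden block in its jaws, 160 mm high, fixed on the bench on the other side of the tray from the scrap box. This point is 70 mm above the bench; it is well to the robot's left (y > 0) or right (y < 0)

How it is judged:
By the outcome, as a careful person would: the job done as asked, in the order asked, and still so for the second after the job is handed in, while the arm keeps its last pose, push and grip.
It also fails if it takes over 54 s, if anything falls off the work surface, if the arm or the gripper's body presses on something with over 40 N, if the wrist force passes 120 N, or if a joint passes its speed limit or range.

ROBOT

A 6-joint arm with a two-finger parallel gripper is mounted at the origin on the work surface. World frame = base frame: x ahead of the robot, y to its left, z up, the work surface at z = 0. Lengths are in m, angles in rad, forces in N, time in s.
With the tool pointing down it reaches from about 0.325 to 0.775 m from the base axis. Payload 5.5 kg.
Tool frame: the origin (TCP) lies at the very end of the fingers, on their centre line; the grasp point (between the pads) lies 19 mm behind it; z points along the fingers, y is the line along which they close (so a half turn about z gives the same grasp; the last joint's range is limited). The gripper opens to 88 mm and grips with 3 to 60 N. Pads are 20 mm wide; open, the fingers measure 115 mm over their backs; the gripper's body (75 mm by 178 mm) begins 61 mm behind the grasp point.
Start: joints at [1.16, 0.091, 1.231, -0, 1.82, -0.057], TCP at [0.208, 0.563, 0.223] pointing down, gripper open.
Joint ranges: [-2.87, 2.87], [-0.86, 2.18], [0.17, 2.46], [-1.51, 4.65], [0.06, 2.69], [-2.65, 2.65]. Speed limits (rad/s): [2.57, 2.57, 3.01, 3.14, 3.14, 3.14].

INTERFACE

Orientations are given as a unit quaternion [w, x, y, z].
In Python, from bench import arm, capture, order gives the robot as it stands. The module is installed in compiled form; this text tells all that it offers.
- The arm moves only by the tool carry_out, never from a script. Its argument "deltas" is text: rows parted by semicolons, each of 6 numbers parted by spaces: the shift along the tool's x, y, z as a fraction of full scale, then the turn, a rotation vector about the tool's x, y, z as a fraction of full scale. A call has 1 to 12 rows; each row shifts and turns the commanded pose from where the row before left it, along the tool's axes as they then stand; what a row does not reach is not made up. Full scale, the value 1, is 40 mm for a shift and 4 degrees for a turn. A row lasts 1/12 s, in which the tool goes at most 41.7 mm and 7.16 degrees, less where a joint would pass 70% of its speed; a pose out of reach is approached as far as the arm can. A call with a number of a shift or a turn outside -1 to 1 is refused whole. A call with a gripper value outside its range is refused whole. "hand" is the opening, from -1 (shut) to 1 (fully open), set as the call begins (left out, the last holds). The fingers move at their own pace and stop on an object; the grip force is fixed at half the most. Time passes only in rows, so rows that do not move let the fingers close. It gives the time, the measured TCP pose, the force, the opening and the grip force at its end, in the units of the state.
- arm.read_state(): the state, without advancing time (a new reading comes with each control period).
- capture(name): name is "side" or "top" or "wrist"; returns a dict with "img" (480x640x3 uint8, blue, green, red), "fx", "fy", "cx", "cy" (pixels), "camera_from_world" (4x4, takes a point from world to camera coordinates). Camera axes: x right, y up, looking along -z (the intrinsics and any distortion apply to the point x, -y, -z); pixel columns grow to the right and rows downward; lengths in m; the calibration is good to about 2 mm. A picture is of the moment at which its call begins. There is no depth.
- order.close_job(): hands the job in; it is judged then, once.
The state is a dict: "time": time; "joint_positions": joint angles; "joint_velocities": joint speeds; "joint_torque": joint torques, N m; "tcp_pos": TCP position; "orientation": TCP orientation; "force": force on the tool from outside, world axes, zero at the start; "torque": the same for the moment, N m; "opening": finger opening in m; "grasp_force": force on a finger pad.
Only numpy, scipy, OpenCV 4.12 (cv2) and the standard library are available. Lean on these libraries where they do the work, as an engineer would, in place of code of your own. Each camera call takes 0.05 s, during which the arm holds its last target. There are 200 camera calls.

## Working session

There is one attempt and no reset: what is moved stays moved. The work goes in short steps, Python scripts to look and compute and a tool call to move; the robot and the scene stay as the last step left them, time stands still between calls to the robot, and variables do not carry over. Pictures are saved under pics/ and viewed, at most 10 in all, crops included, and the job is handed in when it is done.

Besides the shell and the picture viewer there is one more tool, called as name(argument=value, ...) on one line, values as JSON. carry_out: Moves the arm, as the interface text tells. Its arguments: {"type":"object","properties":{"deltas":{"type":"string"},"hand":{"type":"number"}},"required":["deltas"]}

```bash
mkdir -p pics
python3 - <<'E'
from bench import arm,capture
import cv2,numpy as np
for n in("top","side"):
    c=capture(n);cv2.imwrite(f"pics/{n}0.png",c["img"]);print(n,{k:np.round(v,4).tolist() for k,v in c.items() if k!="img"})
s=arm.read_state();print(s)
E
```

```text
top {'fx': 514.7077, 'fy': 514.7077, 'cx': 323.1688, 'cy': 248.052, 'camera_from_world': [[-0.0181, -0.9997, -0.015, 0.018], [0.9962, -0.0193, 0.085, -0.5884], [-0.0853, -0.0134, 0.9963, -1.0629], [0.0, 0.0, 0.0, 1.0]]}
side {'fx': 509.6043, 'fy': 509.6043, 'cx': 315.6027, 'cy': 235.4116, 'camera_from_world': [[0.974, -0.2264, -0.0064, -0.5469], [0.1695, 0.7095, 0.684, -0.1505], [-0.1503, -0.6673, 0.7294, -0.8032], [0.0, 0.0, 0.0, 1.0]]}
{'time': 0.1, 'joint_positions': array([ 1.16034033e+00,  9.17413140e-02,  1.23173869e+00,  1.33796808e-05,
        1.81982954e+00, -5.66937546e-02]), 'joint_velocities': array([ 2.05409491e-03, -2.72741000e-04, -1.74072979e-05, -1.20736113e-03,
       -1.13075258e-03, -6.92105737e-04]), 'joint_torque': array([ 1.99281843e-03, -4.47860634e+01, -4.07566345e+01,  7.00017437e-02,
        2.84913549e-02, -1.36616877e-04]), 'tcp_pos': array([0.2077428 , 0.56259782, 0.22166039]), 'orientation': array([-2.05001026e-04,  1.75958536e-01,  9.84397205e-01, -8.33630229e-04]), 'force': array([0.3771349 , 0.23256667, 0.77749631]), 'torque': array([-0.01012388,  0.00736447, -0.01498523]), 'grasp_force': 0.0, 'opening': 0.08766299633439255}
```

View pics/top0.png

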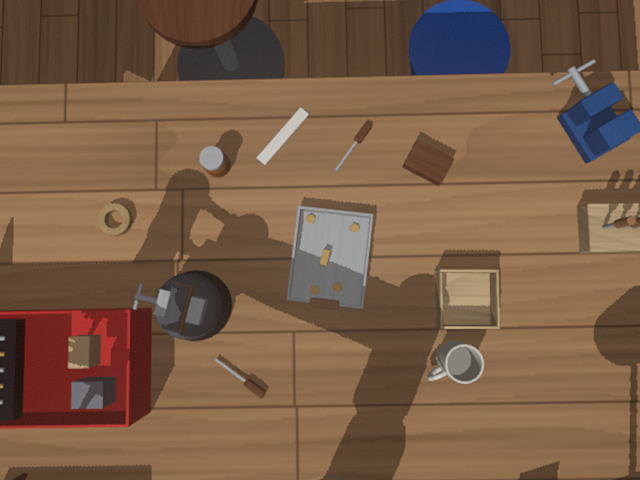

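View pics/side0.png

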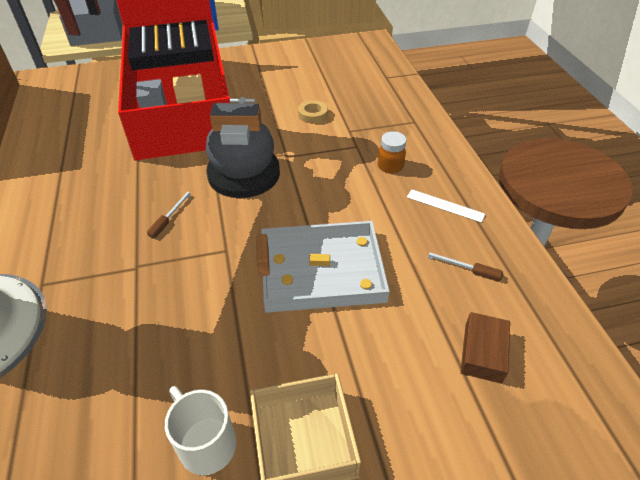

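Top view: tray corners are near (301,207), (373,213), (363,308) and (288,300), with the grip at (325,303) and the offcut at (325,257). The scrap box is at (469,299) on the right and the vise at (190,305) on the left, so the target is the left far corner. The side view agrees.

```bash
cat > h.py <<'E'
import numpy as np,cv2
from bench import arm,capture
from scipy.spatial.transform import Rotation as R
def ray(c,u,v):
    M=np.array(c["camera_from_world"]);r=M[:3,:3];o=-r.T@M[:3,3]
    return o,r.T@np.array([(u-c["cx"])/c["fx"],-(v-c["cy"])/c["fy"],-1])
def onz(c,u,v,z):
    o,d=ray(c,u,v);return (o+d*(z-o[2])/d[2])
def proj(c,p):
    q=np.array(c["camera_from_world"])@np.r_[p,1];return c["cx"]+c["fx"]*q[0]/-q[2],c["cy"]-c["fy"]*q[1]/-q[2]
def blobs(c,lo,hi,amin,roi=None):
    m=cv2.inRange(cv2.cvtColor(c["img"],cv2.COLOR_BGR2HSV),lo,hi)
    if roi: k=np.zeros_like(m);x0,y0,x1,y1=roi;k[y0:y1,x0:x1]=255;m&=k
    cs,_=cv2.findContours(m,cv2.RETR_EXTERNAL,cv2.CHAIN_APPROX_NONE)
    return [(cv2.minAreaRect(k),cv2.contourArea(k)) for k in cs if cv2.contourArea(k)>=amin]
def state():
    s=arm.read_state();return s,np.array(s["tcp_pos"]),R.from_quat(np.roll(s["orientation"],-1))
E
python3 - <<'E'
from h import *
t=capture("top");s=capture("side")
for c,roi in((t,(296,210,370,298)),(s,(270,228,382,302))):
    for r,a in blobs(c,(12,110,60),(35,255,255),15,roi):
        print(np.round(r[0],1),np.round(r[1],1),round(r[2]),a,onz(c,*r[0],.012).round(4))
print("tray",[onz(t,*p,.03).round(3).tolist() for p in((301,207),(373,213),(363,308),(288,300))])
print("grip top",onz(t,325,303,.07).round(4), "box",[onz(t,*p,.055).round(3).tolist() for p in((440,270),(498,270),(498,328),(441,328))])
print("vise",onz(t,190,305,.07))
M=t["img"][195:325,275:390];N=s["img"][210:320,245:400]
cv2.imwrite("pics/z.png",np.vstack([cv2.resize(M,(440,300),interpolation=2)if 0 else cv2.resize(M,(345,390),interpolation=2)]))
cv2.imwrite("pics/zz.png",np.hstack([cv2.resize(M,(460,520)),cv2.resize(N,(340,241)) if 0 else np.zeros((520,1,3),np.uint8)]))
E
```

```text
[314.5 289.5] [7. 7.] 90 37.5 [0.5017 0.0272 0.012 ]
[336.5 286.5] [7. 7.] 90 37.0 [ 0.5073 -0.0197  0.012 ]
[324.5 257.2] [ 6.4 15.8] 17 82.0 [0.5701 0.0047 0.012 ]
[354.3 227.3] [6.4 7.1] 45 35.5 [ 0.6333 -0.0604  0.012 ]
[310.5 218.5] [7. 7.] 90 38.0 [0.6541 0.0332 0.012 ]
[365.5 283.5] [9.9 9.9] 45 77.0 [ 0.6321 -0.0631  0.012 ]
[287.  279.5] [ 9. 10.] 90 74.5 [ 0.5066 -0.0246  0.012 ]
[319.5 259.5] [11. 19.] 90 206.0 [0.5698 0.0056 0.012 ]
[278.5 258.5] [9. 9.] 90 67.0 [0.501  0.0243 0.012 ]
[361.5 241. ] [8. 9.] 90 60.0 [0.653  0.0305 0.012 ]
[378. 241.] [26.  6.] 90 73.0 [0.6818 0.0236 0.012 ]
tray [[0.677, 0.052, 0.03], [0.661, -0.1, 0.03], [0.461, -0.074, 0.03], [0.481, 0.082, 0.03]]
grip top [0.474  0.0047 0.07  ] box [[0.537, -0.231, 0.055], [0.534, -0.349, 0.055], [0.417, -0.343, 0.055], [0.419, -0.229, 0.055]]
vise [0.47486416 0.27682651 0.07      ]
```

View pics/zz.png

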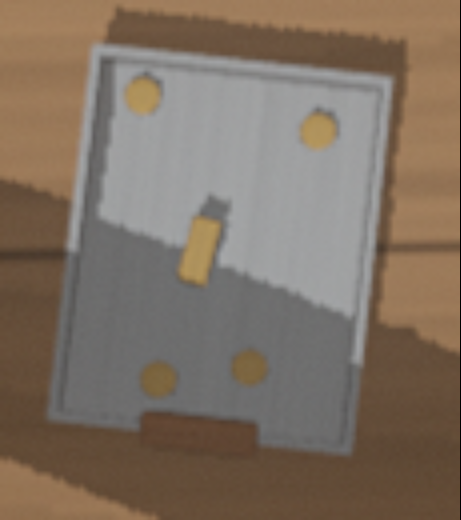

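carry_out(deltas="0 0 0 0 0 -0.66;0 0 0 0 0 -0.66;-0.3 -0.27 0 0 0 0;-0.5 -0.45 0 0 0 0;-0.5 -0.45 0 0 0 0;-0.5 -0.45 0 0 0 0;-0.5 -0.45 0 0 0 0;-0.5 -0.45 0 0 0 0;-0.5 -0.45 0 0 0 0;-0.5 -0.45 0 0 0 0;-0.5 -0.45 0 0 0 0;-0.5 -0.45 0 0 0 0", hand=0.1)

```text
time: 1.2
tcp_pos: [0.3491, 0.345, 0.2225]
orientation: [-0.0, 0.13, 0.991, -0.0]
force: [0.1, 0.3, 0.0]
opening: 0.0484
grasp_force: 0.0
```

carry_out(deltas="-0.5 -0.45 0 0 0 0;-0.5 -0.45 0 0 0 0;-0.5 -0.45 0 0 0 0;-0.5 -0.45 0 0 0 0;-0.5 -0.45 0 0 0 0;-0.5 -0.45 0 0 0 0;-0.5 -0.45 0 0 0 0;-0.5 -0.45 0 0 0 0;-0.5 -0.45 0 0 0 0;-0.5 -0.45 0 0 0 0;-0.5 -0.45 0 0 0 0;-0.3 -0.27 0 0 0 0")

```text
time: 2.2
tcp_pos: [0.5197, 0.0823, 0.2222]
orientation: [-0.0, 0.131, 0.991, -0.0]
force: [-0.6, -0.0, 0.2]
opening: 0.0483
grasp_force: 0.0
```

```bash
cat >> h.py <<'E'
def need(target,yaw_y=None):
    s,p,r=state();d=r.inv().apply(np.array(target)-p)/.04
    y=r.as_matrix()[:,1];print("tcp",p.round(4),"y-axis deg",np.degrees(np.arctan2(y[1],y[0])).round(2),"need units",d.round(2),"open",round(s["opening"],4),"F",np.round(s["force"],1),"q",np.round(s["joint_positions"],2),"t",s["time"])
E
python3 - <<'E'
from h import *
need((.570,.005,.05))
w=capture("wrist");cv2.imwrite("pics/w1.png",w["img"])
for r,a in blobs(w,(12,110,60),(35,255,255),60): print(np.round(r[0],1),np.round(r[1],1),round(r[2]),a,onz(w,*r[0],.021).round(4),[onz(w,*q,.021)[:2].round(4).tolist() for q in cv2.boxPoints(r)])
E
```

```text
tcp [0.5197 0.0823 0.2222] y-axis deg 74.91 need units [-1.72 -1.53  4.31] open 0.0483 F [-0.6 -0.   0.2] q [ 0.09 -0.11  1.43 -0.    1.82 -1.21] t 2.2
[401.5 443.5] [475.  63.] 0 17089.5 [0.7791 0.0978 0.021 ] [[0.7526, -0.1581], [0.6781, -0.1298], [0.8043, 0.3414], [0.8849, 0.3362]]
[ 19.4 443.1] [67.3 10.5] 77 594.0 [ 0.6746 -0.2906  0.021 ] [[0.6357, -0.2859], [0.6358, -0.2744], [0.7155, -0.2955], [0.7155, -0.3075]]
[186.6 389.5] [26.6 84. ] 5 1137.5 [ 0.659  -0.0983  0.021 ] [[0.7004, -0.1319], [0.611, -0.0908], [0.62, -0.0666], [0.7102, -0.1062]]
[459.7 389.2] [84.8 26.2] 84 1112.5 [0.7302 0.1684 0.021 ] [[0.6804, 0.1599], [0.684, 0.1851], [0.783, 0.1775], [0.7794, 0.1507]]
[312.6 348.8] [17.9 17.9] 27 243.5 [0.6478 0.037  0.021 ] [[0.649, 0.0244], [0.6342, 0.0367], [0.6466, 0.0495], [0.6616, 0.0373]]
[259. 273.] [20. 16.] 90 260.5 [0.559  0.0097 0.021 ] [[0.5478, 0.0055], [0.5516, 0.0198], [0.5704, 0.014], [0.5665, -0.0005]]
[214.5 226. ] [18. 19.] 90 279.5 [ 0.5057 -0.0157  0.021 ] [[0.4957, -0.0212], [0.5001, -0.0047], [0.5159, -0.0101], [0.5114, -0.0268]]
[262.5 207.5] [19. 19.] 90 300.0 [0.5008 0.0312 0.021 ] [[0.4905, 0.0256], [0.4948, 0.0419], [0.5113, 0.0369], [0.5068, 0.0204]]
[594.8 143. ] [16.6 17.1] 60 85.5 [0.521  0.3224 0.021 ] [[0.516, 0.3131], [0.5122, 0.326], [0.5261, 0.3318], [0.53, 0.3188]]
[613.5  81.9] [ 45.  168.3] 6 3632.0 [0.4755 0.3418 0.021 ] [[0.5354, 0.3102], [0.4087, 0.3368], [0.4212, 0.3704], [0.5496, 0.3474]]
[319.5 183. ] [366. 639.] 90 152035.0 [0.4929 0.086  0.021 ] [[0.2892, -0.1192], [0.4196, 0.366], [0.75, 0.3449], [0.5857, -0.2683]]
```

View pics/w1.png

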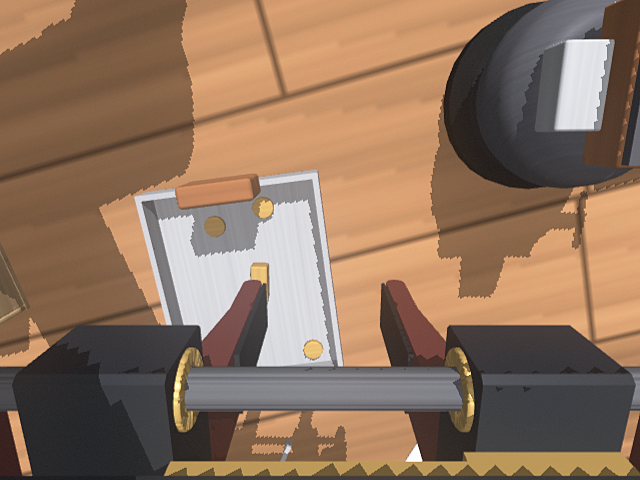

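The wrist view shows the grip at (218,190), two blanks at (214,226) and (262,208), and the offcut at (260,275) partly hidden by a finger. I'll move above it.

carry_out(deltas="-0.35 -0.31 0.3 0 0 0;-0.35 -0.31 0.4 0 0 0;-0.35 -0.31 0.4 0 0 0;-0.35 -0.31 0.4 0 0 0;-0.3 -0.25 0.4 0 0 0;0 0 0.4 0 0 0;0 0 0.4 0 0 0;0 0 0.2 0 0 0;0 0 0 0 0 0")

```text
time: 3.0
tcp_pos: [0.5676, 0.0098, 0.104]
orientation: [-0.002, 0.13, 0.991, -0.0]
force: [0.5, -0.0, -0.2]
opening: 0.0481
grasp_force: 0.0
```

Run:
```python
from h import *
need((.570,.005,.009))
w=capture("wrist");cv2.imwrite("pics/w2.png",w["img"])
for r,a in blobs(w,(12,110,60),(35,255,255),60): print(np.round(r[0],1),np.round(r[1],1),round(r[2]),a,onz(w,*r[0],.021).round(4))
```

```text
tcp [0.5676 0.0098 0.104 ] y-axis deg 75.02 need units [-0.1  -0.1   2.37] open 0.0481 F [ 0.5 -0.  -0.2] q [-0.04  0.02  1.52  0.    1.61 -1.35] t 3.0
[401.5 443.5] [475.  63.] 0 17161.5 [0.719  0.0267 0.021 ]
[ 19.3 443.1] [67.5 10.6] 77 595.0 [ 0.6492 -0.2345  0.021 ]
[262.3 357.2] [ 7.2 17.7] 15 86.5 [ 0.6285 -0.0483  0.021 ]
[460.  389.1] [84.9 25.9] 85 1139.0 [0.6861 0.0744 0.021 ]
[186.6 389.1] [26.7 84.8] 5 1124.5 [ 0.6384 -0.1052  0.021 ]
[382.  354.3] [25.  10.6] 74 188.0 [0.6468 0.0291 0.021 ]
[318. 252.] [24. 58.] 0 1306.5 [0.5676 0.0065 0.021 ]
[251.4 166.3] [30.4 30.5] 7 711.5 [ 0.5071 -0.0176  0.021 ]
[325.5 136.8] [30.8 32. ] 11 755.5 [0.5021 0.0287 0.021 ]
[319.5 183. ] [366. 639.] 90 146027.0 [0.5268 0.0184 0.021 ]
```

View pics/w2.png

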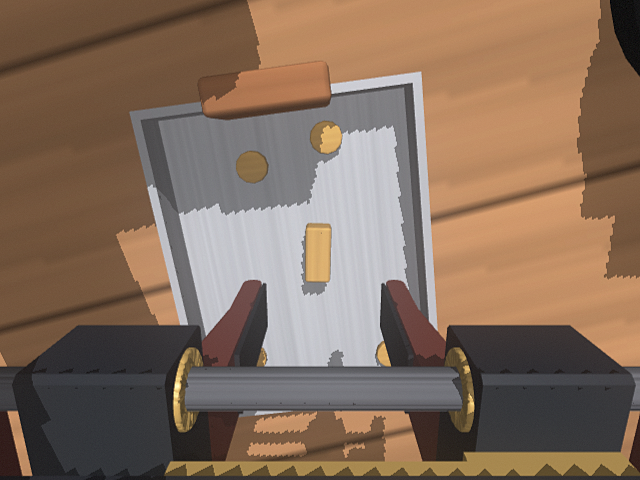

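The offcut at (318,252) is lined up with the fingers. I'll descend and grip.

carry_out(deltas="-0.1 -0.1 0.3 0 0 0;0 0 0.5 0 0 0;0 0 0.5 0 0 0;0 0 0.4 0 0 0;0 0 0.3 0 0 0;0 0 0.2 0 0 0;0 0 0.15 0 0 0;0 0 0 0 0 0;0 0 0 0 0 0")

```text
time: 3.8
tcp_pos: [0.5722, 0.0045, 0.0132]
orientation: [0.0, 0.13, 0.991, 0.0]
force: [0.1, 1.2, 0.5]
opening: 0.048
grasp_force: 0.0
```

carry_out(deltas="0 0 0 0 0 0;0 0 0 0 0 0;0 0 0 0 0 0;0 0 0 0 0 0;0 0 0 0 0 0;0 0 0 0 0 0;0 0 0 0 0 0;0 0 0 0 0 0", hand=-1)

```text
time: 4.47
tcp_pos: [0.572, 0.0045, 0.0129]
orientation: [0.0, 0.13, 0.991, 0.0]
force: [-0.8, 0.2, 1.4]
opening: 0.0154
grasp_force: 30.0
```

carry_out(deltas="0 0 -0.2 0 0 0;0 0 -0.4 0 0 0;0 0 -0.5 0 0 0;0 0 -0.5 0 0 0;0 0 -0.5 0 0 0;0 0 -0.5 0 0 0;0 0 -0.5 0 0 0;0 0 -0.4 0 0 0;0 0 -0.2 0 0 0;0 0 0 0 0 0")

```text
time: 5.3
tcp_pos: [0.5727, 0.0045, 0.1633]
orientation: [0.002, 0.13, 0.991, 0.0]
force: [0.3, -0.4, -0.5]
opening: 0.0154
grasp_force: 30.0
```

Run:
```python
from h import *
need((.477,-.288,.16))
```

```text
tcp [0.5727 0.0045 0.1633] y-axis deg 75.01 need units [ 0.42 -7.68  0.07] open 0.0154 F [ 0.3 -0.4 -0.5] q [-0.05  0.01  1.42 -0.    1.71 -1.36] t 5.3
```

carry_out(deltas="0 -0.3 0 0 0 0;0 -0.6 0 0 0 0;0 -0.7 0 0 0 0;0 -0.7 0 0 0 0;0.1 -0.7 0 0 0 0;0.1 -0.7 0 0 0 0;0.1 -0.7 0 0 0 0;0.1 -0.7 0 0 0 0;0 -0.7 0 0 0 0;0 -0.7 0 0 0 0;0 -0.6 0 0 0 0;0 -0.4 0 0 0 0")

```text
time: 6.3
tcp_pos: [0.4766, -0.2835, 0.1584]
orientation: [-0.002, 0.131, 0.991, 0.0]
force: [0.1, 0.4, -0.4]
opening: 0.0155
grasp_force: 30.0
```

carry_out(deltas="0 -0.2 0 0 0 0;0 0 0.4 0 0 0;0 0 0.5 0 0 0;0 0 0.5 0 0 0;0 0 0.5 0 0 0;0 0 0.4 0 0 0;0 0 0.3 0 0 0;0 0 0.2 0 0 0;0 0 0 0 0 0;0 0 0 0 0 0")

```text
time: 7.13
tcp_pos: [0.4766, -0.2888, 0.0485]
orientation: [-0.0, 0.13, 0.991, 0.0]
force: [0.8, -0.4, -0.7]
opening: 0.0156
grasp_force: 30.0
```

Run:
```python
from h import *
need((.477,-.288,.045))
```

```text
tcp [ 0.4766 -0.2888  0.0485] y-axis deg 75.02 need units [-0.    0.02  0.09] open 0.0156 F [ 0.8 -0.4 -0.7] q [-0.61  0.01  1.62  0.    1.51 -1.92] t 7.1333
```

carry_out(deltas="0 0 0.2 0 0 0;0 0 0.2 0 0 0;0 0 0 0 0 0;0 0 0 0 0 0")

```text
time: 7.47
tcp_pos: [0.4764, -0.2887, 0.0321]
orientation: [-0.0, 0.13, 0.991, 0.0]
force: [0.5, -1.0, -1.3]
opening: 0.0155
grasp_force: 30.0
```

carry_out(deltas="0 0 0 0 0 0;0 0 0 0 0 0;0 0 0 0 0 0;0 0 0 0 0 0;0 0 -0.2 0 0 0;0 0 -0.5 0 0 0;0 0 -0.6 0 0 0;0 0 -0.6 0 0 0;0 0 -0.6 0 0 0;0 0 -0.6 0 0 0;0 0 -0.4 0 0 0;0 0 0 0 0 0", hand=-0.1)

```text
time: 8.47
tcp_pos: [0.4781, -0.2899, 0.1783]
orientation: [0.004, 0.13, 0.991, -0.002]
force: [0.3, -0.5, 1.2]
opening: 0.0397
grasp_force: 0.0
```

Run:
```python
from h import *
need((.477,-.288,.16))
t=capture("top");cv2.imwrite("pics/t2.png",cv2.resize(t["img"][190:350,270:520],(750,480)))
for r,a in blobs(t,(8,80,30),(20,255,160),60,(300,292,350,315)): print(r,a,onz(t,*r[0],.07))
```

```text
tcp [ 0.4781 -0.2899  0.1783] y-axis deg 75.01 need units [0.04 0.04 0.46] open 0.0397 F [ 0.3 -0.5  1.2] q [-0.61 -0.03  1.43 -0.    1.73 -1.91] t 8.4667
((324.5, 306.0), (16.0, 49.0), 90.0) 598.0 [0.46805895 0.00579521 0.07      ]
```

View pics/t2.png

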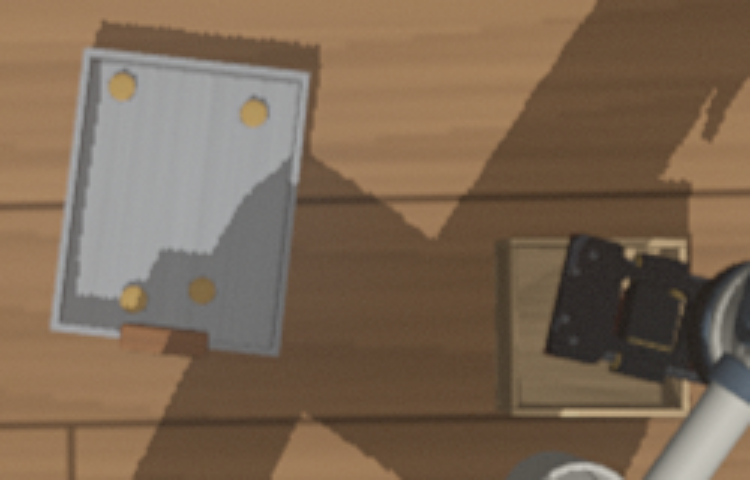

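The blanks have not moved and the hand is empty above the box. Next I turn the hand to close along the tray's x axis and go to the grip.

carry_out(deltas="0 0 0 0 0 0.8;0 0 0 0 0 1;0 0 0 0 0 1;0 0 0 0 0 1;0 0 0 0 0 1;0 0 0 0 0 1;0 0 0 0 0 1;0 0 0 0 0 1;0 0 0 0 0 1;0 0 0 0 0 1;0 0 0 0 0 1;0 0 0 0 0 1", hand=0.2)

```text
time: 9.52
tcp_pos: [0.4761, -0.2885, 0.1706]
orientation: [-0.001, 0.518, 0.855, 0.0]
force: [0.7, -0.7, -0.7]
opening: 0.0527
grasp_force: 0.0
```

carry_out(deltas="0 0 0 0 0 1;0 0 0 0 0 1;0 0 0 0 0 1;0 0 0 0 0 1;0 0 0 0 0 1;0 0 0 0 0 1;0 0 0 0 0 1;0 0 0 0 0 1;0 0 0 0 0 0.95;0 0 0 0 0 0")

```text
time: 10.35
tcp_pos: [0.4762, -0.2885, 0.1707]
orientation: [-0.001, 0.755, 0.655, -0.0]
force: [0.4, 0.1, 0.4]
opening: 0.0526
grasp_force: 0.0
```

Run:
```python
from h import *
need((.4735,.004,.17))
```

```text
tcp [ 0.4762 -0.2885  0.1707] y-axis deg -8.12 need units [ 7.23 -1.1   0.03] open 0.0526 F [0.4 0.1 0.4] q [-0.61 -0.03  1.44 -0.    1.73 -0.46] t 10.35
```

carry_out(deltas="0.3 -0.1 0 0 0 0;0.6 -0.1 0 0 0 0;0.7 -0.1 0 0 0 0;0.7 -0.1 0 0 0 0;0.7 -0.1 0 0 0 0;0.7 -0.1 0 0 0 0;0.7 -0.1 0 0 0 0;0.7 -0.1 0 0 0 0;0.7 -0.1 0 0 0 0;0.7 -0.1 0 0 0 0;0.5 -0.1 0 0 0 0;0.23 0 0 0 0 0")

```text
time: 11.35
tcp_pos: [0.4723, 0.0065, 0.1722]
orientation: [-0.001, 0.753, 0.658, 0.0]
force: [0.4, -0.3, -0.0]
opening: 0.053
grasp_force: 0.0
```

carry_out(deltas="0 0 0.3 0 0 0;0 0 0.5 0 0 0;0 0 0.4 0 0 0;0 0 0.2 0 0 0;0 0 0 0 0 0;0 0 0 0 0 0")

```text
time: 11.85
tcp_pos: [0.473, 0.0029, 0.116]
orientation: [-0.0, 0.755, 0.656, -0.001]
force: [0.4, 0.4, -0.4]
opening: 0.0527
grasp_force: 0.0
```

Run:
```python
from h import *
need((.4735,.004,.034))
w=capture("wrist");t=capture("top")
cv2.imwrite("pics/w3.png",np.hstack([cv2.resize(w["img"],(400,300)),cv2.resize(t["img"][220:350,390:540],(400,300))]))
```

```text
tcp [0.473  0.0029 0.116 ] y-axis deg -8.03 need units [0.03 0.01 2.05] open 0.0527 F [ 0.4  0.4 -0.4] q [-0.07 -0.25  1.74 -0.    1.65  0.07] t 11.85
```

View pics/w3.png

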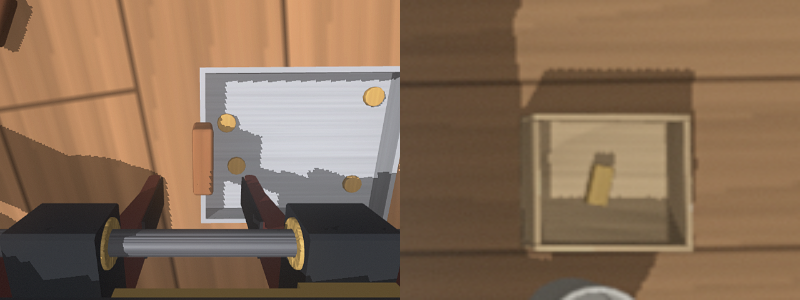

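The offcut lies in the scrap box, and the grip block at (203,158) is centred between the fingers and square to them. I'll descend and grip.

carry_out(deltas="0 0 0.3 0 0 0;0 0 0.4 0 0 0;0 0 0.4 0 0 0;0 0 0.4 0 0 0;0 0 0.3 0 0 0;0 0 0.2 0 0 0;0 0 0.05 0 0 0;0 0 0 0 0 0")

```text
time: 12.62
tcp_pos: [0.4732, 0.0036, 0.0342]
orientation: [-0.0, 0.755, 0.656, -0.0]
force: [0.2, 0.3, -0.0]
opening: 0.0524
grasp_force: 0.0
```

carry_out(deltas="0 0 0 0 0 0;0 0 0 0 0 0;0 0 0 0 0 0;0 0 0 0 0 0;0 0 0 0 0 0;0 0 0 0 0 0;0 0 0 0 0 0;0 0 0 0 0 0;0 0 0 0 0 0", hand=-1)

```text
time: 13.37
tcp_pos: [0.4735, 0.0037, 0.0349]
orientation: [0.0, 0.755, 0.656, 0.0]
force: [-0.6, 0.4, 2.0]
opening: 0.0181
grasp_force: 30.0
```

```bash
cat >> h.py <<'E'
def plan(steps,G,yaw,clear=0.002,az=45):
    """per-call targets: TCP pose after tilting the tray by each (tilt, azimuth) about its low corner"""
    s,p0,r0=state();T0=R.from_euler('z',yaw,degrees=True)
    piv=np.array(G)+T0.apply([.1975,.08,-.05])
    out=[]
    for tilt,a in steps:
        d=T0.apply([np.cos(np.radians(a)),np.sin(np.radians(a)),0])
        rot=R.from_rotvec(np.radians(tilt)*np.cross([0,0,1],d))
        out.append((rot.apply(p0-piv)+piv+[0,0,clear*min(1,tilt/5)],rot*r0))
    return out
E
python3 - <<'E'
from h import *
need((.4735,.004,.034))
s,p,r=state();G=p+np.array([0,0,.0155]);  # grip centre z=.05
G=[p[0],p[1],.05]
P=[(t,45) for t in range(4,45,4)]
prev=(p,r)
for (t,a),(q,R1) in zip(P,plan(P,G,-8)):
    print(t,q.round(4),"shift",(prev[1].inv().apply(q-prev[0])/.04).round(2),"turn",((prev[1].inv()*R1).as_rotvec(degrees=True)/4).round(3)); prev=(q,R1)
E
```

```text
tcp [0.4735 0.0037 0.0349] y-axis deg -7.99 need units [ 0.01 -0.    0.02] open 0.0181 F [-0.6  0.4  2. ] q [-0.06 -0.21  1.85  0.    1.5   0.08] t 13.3667
4 [0.4759 0.0055 0.0501] shift [ 0.05  0.05 -0.38] turn [ 0.707 -0.707 -0.   ]
8 [0.4789 0.0078 0.0639] shift [ 0.05  0.05 -0.35] turn [ 0.707 -0.707 -0.   ]
12 [0.4828 0.0107 0.077 ] shift [ 0.05  0.05 -0.34] turn [ 0.707 -0.707 -0.   ]
16 [0.4873 0.0141 0.0897] shift [ 0.05  0.05 -0.34] turn [ 0.707 -0.707 -0.   ]
20 [0.4925 0.018  0.1019] shift [ 0.05  0.05 -0.34] turn [ 0.707 -0.707 -0.   ]
24 [0.4984 0.0225 0.1137] shift [ 0.05  0.05 -0.34] turn [ 0.707 -0.707 -0.   ]
28 [0.505  0.0274 0.125 ] shift [ 0.05  0.05 -0.34] turn [ 0.707 -0.707 -0.   ]
32 [0.5121 0.0328 0.1356] shift [ 0.05  0.05 -0.34] turn [ 0.707 -0.707 -0.   ]
36 [0.5199 0.0386 0.1456] shift [ 0.05  0.05 -0.34] turn [ 0.707 -0.707 -0.   ]
40 [0.5281 0.0448 0.1549] shift [ 0.05  0.05 -0.34] turn [ 0.707 -0.707 -0.   ]
44 [0.5369 0.0514 0.1634] shift [ 0.05  0.05 -0.34] turn [ 0.707 -0.707 -0.   ]
```

carry_out(deltas="0 0 -0.1 0 0 0;0.02 0.02 -0.15 0.3 -0.3 0;0.02 0.02 -0.15 0.3 -0.3 0;0.02 0.02 -0.15 0.3 -0.3 0;0.02 0.02 -0.15 0.3 -0.3 0;0.02 0.02 -0.15 0.3 -0.3 0;0.02 0.02 -0.15 0.3 -0.3 0;0.02 0.02 -0.15 0.3 -0.3 0;0 0 0 0 0 0;0 0 0 0 0 0")

```text
time: 14.2
tcp_pos: [0.4824, 0.0109, 0.0788]
orientation: [-0.008, 0.75, 0.653, -0.104]
force: [-0.2, 0.5, -4.2]
opening: 0.018
grasp_force: 30.0
```

```bash
cat > chk.py <<'E'
from h import *
import sys
need((.5,0,.1))
s,p,r=state();a=-r.as_matrix()[:,2];d=R.from_euler('z',8,degrees=True).apply(a)
print("tilt",np.degrees(np.arccos(a[2])).round(1),"az(tray)",np.degrees(np.arctan2(d[1],d[0])).round(1),"torque",np.round(s["torque"],2),"g",s["grasp_force"])
t=capture("top");q=capture("side")
cv2.imwrite(f"pics/{sys.argv[1]}.png",np.hstack([cv2.resize(t["img"][180:330,260:410],(400,400)),cv2.resize(q["img"][190:320,260:390],(400,400))]))
E
python3 chk.py a1
```

```text
tcp [0.4824 0.0109 0.0788] y-axis deg -8.57 need units [-0.29  0.39 -0.56] open 0.018 F [-0.2  0.5 -4.2] q [ 0.04 -0.04  1.63 -0.12  1.72  0.17] t 14.2
tilt 11.9 az(tray) 44.7 torque [ 0.1   0.21 -0.  ] g 29.989236295223236
```

View pics/a1.png

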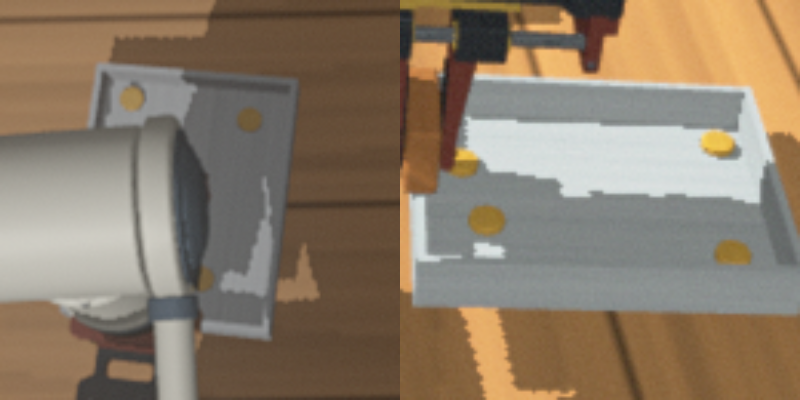

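The tilt is 12° with all four blanks still in place and the tray firmly held. I'll continue.

carry_out(deltas="0.02 0.02 -0.15 0.3 -0.3 0;0.02 0.02 -0.15 0.3 -0.3 0;0.02 0.02 -0.15 0.3 -0.3 0;0.02 0.02 -0.15 0.3 -0.3 0;0.02 0.02 -0.15 0.3 -0.3 0;0.02 0.02 -0.15 0.3 -0.3 0;0.02 0.02 -0.15 0.3 -0.3 0;0.02 0.02 -0.15 0.3 -0.3 0;0.02 0.02 -0.15 0.3 -0.3 0;0.02 0.02 -0.15 0.3 -0.3 0;0.02 0.02 -0.15 0.3 -0.3 0;0.02 0.02 -0.15 0.3 -0.3 0")

```text
time: 15.3
tcp_pos: [0.5133, 0.0336, 0.1414]
orientation: [-0.02, 0.725, 0.63, -0.277]
force: [0.8, 0.1, -4.1]
opening: 0.0179
grasp_force: 30.0
```

carry_out(deltas="0.02 0.02 -0.15 0.3 -0.3 0;0.02 0.02 -0.15 0.3 -0.3 0;0.02 0.02 -0.15 0.3 -0.3 0;0.02 0.02 -0.15 0.3 -0.3 0;0.02 0.02 -0.14 0.3 -0.3 0;0 0 0 0 0 0;0 0 0 0 0 0;0 0 0 0 0 0;0 0 0 0 0 0;0 0 0 0 0 0;0 0 0 0 0 0;0 0 0 0 0 0")

```text
time: 16.3
tcp_pos: [0.5307, 0.0468, 0.1626]
orientation: [-0.024, 0.708, 0.615, -0.347]
force: [0.5, 0.1, -3.5]
opening: 0.0178
grasp_force: 30.0
```

```bash
python3 chk.py a2
```

```text
tcp [0.5307 0.0468 0.1626] y-axis deg -15.83 need units [-0.32  0.35  2.04] open 0.0178 F [ 0.5  0.1 -3.5] q [ 0.21  0.48  1.03 -0.37  2.26  0.2 ] t 16.3
tilt 40.7 az(tray) 45.0 torque [ 0.48 -0.29 -0.06] g 29.988375306129456
```

View pics/a2.png

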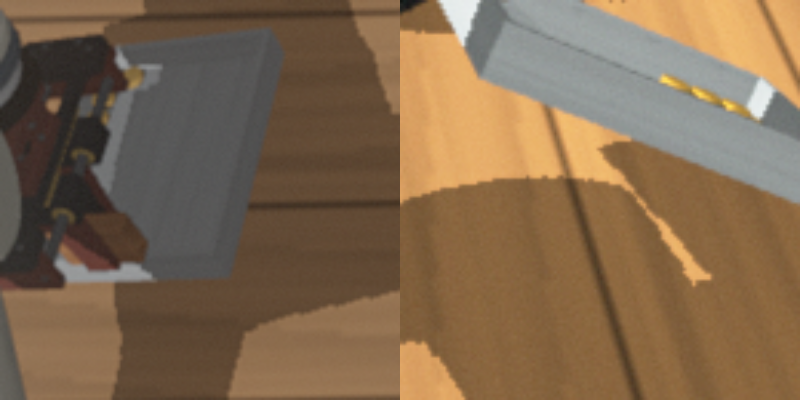

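The tray is at 40.7° and the blanks lie along the low left wall near the far corner, partly hidden. I'll measure them in the tray frame.

```bash
cat > m.py <<'E'
from h import *
s,p,r=state();A=r.as_matrix();T=np.column_stack([A[:,1],A[:,0],-A[:,2]]);G=p-.0151*A[:,2]
print("low corner z",(G+T@[.1975,.08,-.05]).round(4),"F",np.round(s["force"],1))
for n in("wrist","top","side"):
    c=capture(n);m=cv2.inRange(cv2.cvtColor(c["img"],cv2.COLOR_BGR2HSV),(14,120,50),(32,255,255))
    poly=np.array([proj(c,G+T@[x,y,-.042]) for x,y in((.004,-.075),(.1945,-.075),(.1945,.077),(.004,.077))]).astype(np.int32)
    k=np.zeros_like(m);cv2.fillPoly(k,[poly],255);m&=k
    for q in cv2.findContours(m,cv2.RETR_EXTERNAL,cv2.CHAIN_APPROX_NONE)[0]:
        if cv2.contourArea(q)<12: continue
        b=cv2.minAreaRect(q);pts=[]
        for u in [b[0],*cv2.boxPoints(b)]:
            o,d=ray(c,*u);N=T[:,2];X=o+d*(((G+T@[0,0,-.042])-o)@N/(d@N));pts.append(np.round((T.T@(X-G))[:2]*1000).astype(int).tolist())
        print(n,np.round(b[0]),cv2.contourArea(q),"tray mm",pts)
    if n=="wrist": cv2.imwrite("pics/wm.png",c["img"])
E
python3 m.py
```

```text
low corner z [0.6813 0.0563 0.008 ] F [-0.1 -0.5 -3.3]
wrist [378. 382.] 268.5 tray mm [[29, -55], [25, -37], [31, -36], [33, -75], [27, -75]]
wrist [629. 138.] 642.5 tray mm [[136, 69], [130, 77], [139, 77], [142, 60], [133, 60]]
top [309. 208.] 22.5 tray mm [[182, 48], [190, 58], [188, 43], [174, 39], [176, 54]]
side [359. 221.] 46.5 tray mm [[163, 71], [129, 57], [140, 87], [199, 86], [186, 55]]
```

Run:
```python
from h import *
s,p,r=state();A=r.as_matrix();T=np.column_stack([A[:,1],A[:,0],-A[:,2]]);G=p-.0151*A[:,2]
im=[]
for n,w in(("side",(310,190,410,260)),("top",(290,180,340,230)),("wrist",(440,40,640,240))):
    c=capture(n);print(n,[np.round(proj(c,G+T@[x,y,-.042])).tolist() for x,y in((.1925,.075),(.1825,.065),(.1625,.065),(.1425,.065),(.1825,.045))])
    a,b,x,y=w;im.append(cv2.resize(c["img"][b:y,a:x],(400,280) if n=="side" else (400,290) if n=="top" else (400,570),interpolation=cv2.INTER_CUBIC))
cv2.imwrite("pics/f.png",np.hstack([np.vstack(im[:2]),im[2]]))
```

```text
side [[372.0, 226.0], [369.0, 225.0], [360.0, 222.0], [350.0, 218.0], [373.0, 229.0]]
top [[299.0, 206.0], [302.0, 209.0], [300.0, 216.0], [297.0, 224.0], [310.0, 208.0]]
wrist [[760.0, 123.0], [731.0, 146.0], [687.0, 146.0], [642.0, 146.0], [720.0, 191.0]]
```

View pics/f.png

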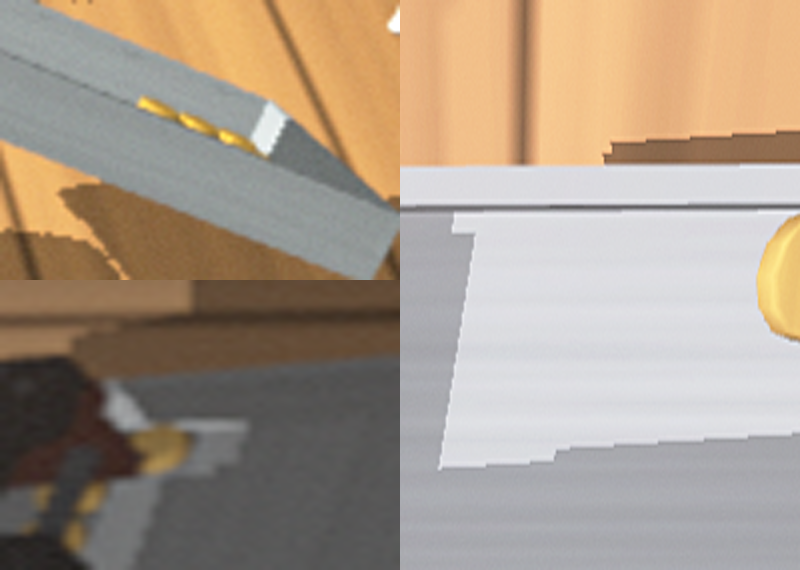

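The side crop shows three blanks touching in a row along the low left wall, up to the far corner. The top crop shows the fourth at (310,208), against the far wall next to the corner blank. Nothing has moved between captures, so I'm handing in.

```bash
python3 -c "
from bench import order
print(order.close_job())"
```

```text
the job is handed in; nothing more can be done
None
```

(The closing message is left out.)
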